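# Load the round sample pots into their holders

### The arm

A 6-joint arm with a two-finger parallel gripper is mounted at the origin on the work surface. World frame = base frame: x ahead of the robot, y to its left, z up, the work surface at z = 0. Lengths are in m, angles in degrees, forces in N, time in s.
With the tool pointing down it reaches from about 0.4 to 0.825 m from the base axis. Payload 7 kg.
Tool frame: the origin (TCP) lies midway between the tips of the shut fingers; the grasp point (between the pads) lies 19 mm behind it; z points along the fingers, y is the direction in which the jaws open and shut (so a half turn about z gives the same grasp; the last joint's range is limited). The gripper opens to 88 mm and grips with 3 to 60 N. Pads are 19 mm wide; open, the fingers measure 130 mm over their backs; the gripper's body (78 mm by 193 mm) begins 47 mm behind the grasp point.
Start: joints at [-55.17, 20.546, 0.682, 0, -70.136, -16.507], TCP at [0.212, -0.641, 0.227] pointing down, gripper open.
Joint ranges: [-176.03, 176.03], [-82.01, 121.73], [-58.28, 71.71], [-173.87, 95.51], [-174.79, -0.11], [-173.66, 173.66]. Speed limits (degrees/s): [136.94, 136.94, 172.46, 180, 180, 180].

### API

Orientations are given as a 3x3 rotation matrix whose columns are the frame's x, y, z axes.
In Python, from rig import robot gives the robot as it stands. Calls block until the motion is done:
- robot.goto(position, orientation): joint-space move of the TCP to a pose.
- robot.servo_line(position, ori=None, speed=0.15): straight line of the TCP; ori=None keeps the orientation; speed is the mean speed in m/s.
- robot.movej(angles): joint-space move.
- robot.move_gripper(opening): opening from 0.0 (shut) to 1.0 (fully open); the grip force is fixed at half the most; returns when the fingers have stopped.
- robot.dwell(seconds).
- robot.ik(position, orientation): joint angles nearest the present ones, or None.
- robot.grab_frame(name): name is "side" or "top"; returns (picture, depth): 384x512x3 uint8, red, green, blue; 384x512 float32, m along the optical axis (not along the pixel's ray), 0 where there is no reading.
- robot.camera_info(name): a dict with "vfov" (degrees; the focal length in pixels is half the picture's height over the tangent of half this angle, whatever the lens; pixels are square), "cx", "cy" (the principal point, pixels), "view" (4x4, takes a point from world to camera coordinates). Camera axes: x right, y down, z forward; pixel columns grow to the right and rows downward; lengths in m; the calibration is good to about 2 mm. A picture is of the moment at which its call begins. camera_info takes no time and is no camera call.
A pose or a line that the arm cannot do raises robot.Unreachable and nothing moves.
- robot.job_done(): hands the job in, once; it reports no verdict.
Readings, each from a call of its own:
- robot.read_t(): time.
- robot.read_qpos(): joint angles.
- robot.read_qvel(): joint speeds.
- robot.read_effort(): joint torques, N m.
- robot.read_position(): TCP position.
- robot.read_tcp_rot(): TCP orientation.
- robot.read_force(): force on the tool from outside, world axes, zero at the start.
- robot.read_ft_torque(): the same for the moment, N m.
- robot.read_grip_width(): opening from 0.0 (shut) to 1.0 (fully open).
Only numpy, scipy, OpenCV 4.12 (cv2) and the standard library are available. Lean on these libraries where they do the work, as an engineer would, in place of code of your own. Each camera call takes 0.05 s, during which the arm holds its last target.

### The job

Pick out the three round sample pots and stand each one upright in the round holder of its own size: the small pot in the small holder, the medium in the medium, the large in the large. Set them down gently without dropping or tipping them, and leave the square reagent bottles standing where they are.

Things in the scene. Friction and masses are not known exactly. Their poses are not given: they have to be found in the camera images.
- pot_small: small round sample pot, loose, standing upright: amber glass cylinder 28 mm in diameter with a black screw cap almost as wide as the body (26 mm across, the top 14 mm); 62 mm tall over all, about 45 g. Origin at the centre of its underside, z up.
- pot_medium: medium round sample pot, loose, standing upright: amber glass cylinder 45 mm in diameter with a black screw cap almost as wide as the body (43 mm across, the top 14 mm); 65 mm tall over all, about 110 g. Origin at the centre of its underside, z up.
- pot_large: large round sample pot, loose, standing upright: amber glass cylinder 62 mm in diameter with a black screw cap almost as wide as the body (60 mm across, the top 14 mm); 68 mm tall over all, about 200 g. Origin at the centre of its underside, z up.
- bottle_small: small square reagent bottle, loose, to be left alone: amber glass with a square body 30 mm by 30 mm, with a black round cap 22 mm across and 20 mm high, clearly narrower than the body; 70 mm tall over all. Origin at the centre of its underside, x and y square to its sides.
- bottle_medium: medium square reagent bottle, loose, to be left alone: amber glass with a square body 42 mm by 42 mm, with a black round cap 30 mm across and 20 mm high, clearly narrower than the body; 68 mm tall over all. Origin at the centre of its underside, x and y square to its sides.
- bottle_large: large square reagent bottle, loose, to be left alone: amber glass with a square body 54 mm by 54 mm, with a black round cap 39 mm across and 20 mm high, clearly narrower than the body; 66 mm tall over all. Origin at the centre of its underside, x and y square to its sides.
- holder_small: small sample holder, fixed to the bench: low round blue plastic dish, open above, inner diameter 44 mm, wall 5 mm thick (outer diameter 54 mm), rim 14 mm above the bench, inner floor 4 mm above the bench covered by a grey pad. It is for the small pot, which stands in it with 8 mm to spare all round. Origin at the centre of its underside, z up.
- holder_medium: medium sample holder, fixed to the bench: low round blue plastic dish, open above, inner diameter 61 mm, wall 5 mm thick (outer diameter 71 mm), rim 14 mm above the bench, inner floor 4 mm above the bench covered by a grey pad. It is for the medium pot, which stands in it with 8 mm to spare all round. Origin at the centre of its underside, z up.
- holder_large: large sample holder, fixed to the bench: low round blue plastic dish, open above, inner diameter 78 mm, wall 5 mm thick (outer diameter 88 mm), rim 14 mm above the bench, inner floor 4 mm above the bench covered by a grey pad. It is for the large pot, which stands in it with 8 mm to spare all round. Origin at the centre of its underside, z up.
Mind the look-alikes: they are no part of the job. Leave any yellow look-alike of the pot_small alone.

How it is judged:
By the outcome, as a careful person would: the job done as asked, in the order asked, and still so for the second after the job is handed in, with the robot touching nothing.
It also fails if it takes over 80 s, if anything falls off the work surface, if the arm or the gripper's body presses on something with over 40 N, if the wrist force passes 120 N, or if a joint passes its speed limit or range.

## Working session

There is one attempt and no reset: what is moved stays moved. The work goes in short steps, each a Python script; the robot and the scene stay as the last script left them, time stands still between calls to the robot, and variables do not carry over. Pictures are saved under pics/ and viewed, and the job is handed in when it is done.

```bash
ls; mkdir -p pics; python3 - <<'E'
from rig import robot
import cv2,numpy as np
for n in("top","side"):
    p,d=robot.grab_frame(n); np.savez(f"pics/{n}0.npz",p=p,d=d)
    cv2.imwrite(f"pics/{n}0.png",cv2.resize(p[:,:,::-1],None,fx=1.5,fy=1.5,interpolation=cv2.INTER_CUBIC))
    print(n,robot.camera_info(n),d[d>0].min(),d.max(),(d==0).mean())
print(robot.read_t(),robot.read_position(),robot.read_tcp_rot(),robot.read_grip_width())
E
```

```text
pics
top {'vfov': 47.88187938362888, 'cx': 262.15645845649425, 'cy': 193.4547547979602, 'view': array([[-0.01566104, -0.99986776,  0.00438219, -0.00162815],
       [-0.99359035,  0.0150717 , -0.11203151,  0.49269484],
       [ 0.11195065, -0.00610863, -0.99369499,  1.36969287],
       [ 0.        ,  0.        ,  0.        ,  1.        ]])} 0.5717139 2.312464 0.004119873046875
side {'vfov': 45.85624291621464, 'cx': 256.1747897869886, 'cy': 194.85459910924556, 'view': array([[-8.97652159e-01, -4.40704248e-01,  6.06155892e-04,
         4.14981381e-01],
       [-2.67858464e-01,  5.44496520e-01, -7.94842993e-01,
         1.63009943e-01],
       [ 3.49960634e-01, -7.13654892e-01, -6.06814839e-01,
         1.05169164e+00],
       [ 0.00000000e+00,  0.00000000e+00,  0.00000000e+00,
         1.00000000e+00]])} 0.7301498 3.5710273 0.004079182942708333
0.1 [ 0.21204724 -0.64038056  0.22569203] [[-9.49340624e-01 -3.14248323e-01 -6.09605218e-04]
 [-3.14248882e-01  9.49339621e-01  1.38695986e-03]
 [ 1.42872576e-04  1.50826510e-03 -9.99998852e-01]] 0.9999365649948299
```

View pics/top0.png

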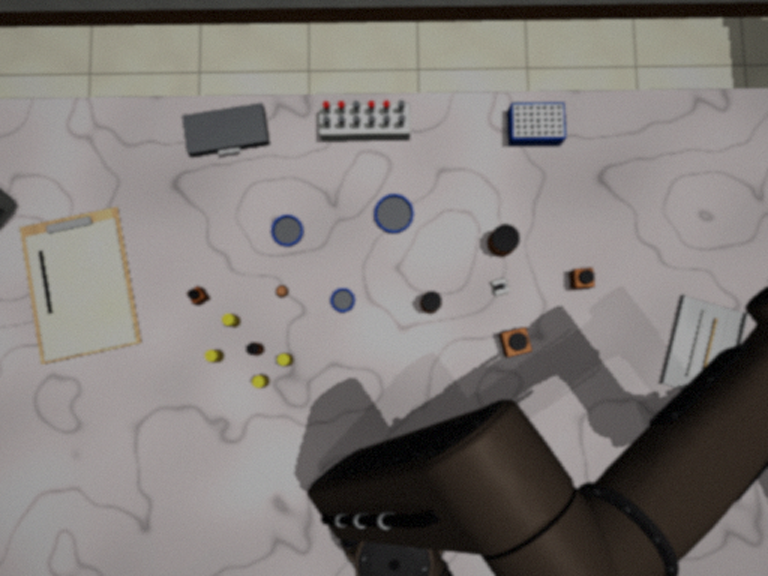

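View pics/side0.png

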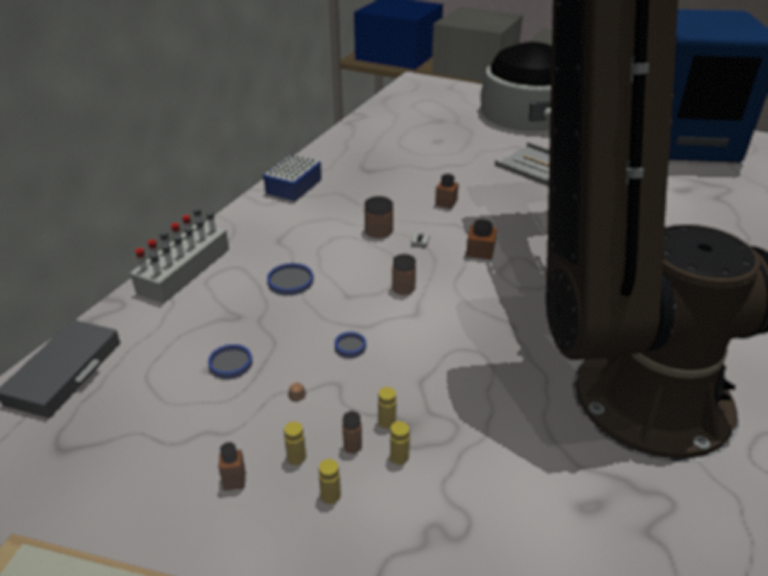

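```bash
cat > h.py <<'E'
import cv2,numpy as np
from rig import robot
def cam(n):
    i=robot.camera_info(n); f=192/np.tan(np.radians(i["vfov"]/2)); return f,i["cx"],i["cy"],np.array(i["view"])
def cloud(n,d):
    f,cx,cy,V=cam(n); v,u=np.mgrid[0:384,0:512]
    P=np.stack([(u-cx)/f*d,(v-cy)/f*d,d],-1)
    return (P-V[:3,3])@V[:3,:3]
def px(n,P):
    f,cx,cy,V=cam(n); c=V[:3,:3]@np.array(P)+V[:3,3]; return c[0]/c[2]*f+cx,c[1]/c[2]*f+cy
def ray(n,u,v,z):
    f,cx,cy,V=cam(n); R=V[:3,:3]; o=-R.T@V[:3,3]; r=R.T@np.array([(u-cx)/f,(v-cy)/f,1]); return o+r*(z-o[2])/r[2]
E
python3 - <<'E'
from h import *
Z={n:np.load(f"pics/{n}0.npz") for n in("top","side")}
objs=dict(pot_s=(255,349,.062),pot_m=(430,301,.065),pot_l=(503,240,.068),b_s=(198,296,.07),b_m=(583,278,.068),b_l=(516,342,.066),h_s=(343,300,.014),h_m=(287,231,.014),h_l=(394,214,.014),y1=(230,320,.062),y2=(213,356,.062),y3=(260,381,.062),y4=(284,359,.062),ball=(281,291,.01),wh=(500,287,.01))
C={n:cloud(n,Z[n]["d"]) for n in Z}
for k,(u,v,z) in objs.items():
    p=ray("top",u/1.5,v/1.5,z); s=px("side",p)
    out=[k,p.round(4)]
    for n in C:
        c=C[n]; m=(np.hypot(c[...,0]-p[0],c[...,1]-p[1])<.05)&(Z[n]["d"]>0)&(c[...,2]>.006 if k[0]=='h' else c[...,2]>(.8*z))&(c[...,2]<.1)
        q=c[m]; 
        if len(q)>5: 
            (cx,cy),r=cv2.minEnclosingCircle(q[:,:2].astype(np.float32)*1000)
            out+=[n,len(q),(round(cx),round(cy)),round(r,1),q[:,2].max().round(4),"med",(np.median(q,0)*1000).round(0)]
    print(*out, "side1.5px",(round(s[0]*1.5),round(s[1]*1.5)))
g=Z["top"]["p"][:,:,::-1]
a=cv2.resize(g[180:270,115:205],(600,600),interpolation=cv2.INTER_CUBIC)
cv2.imwrite("pics/c1.png",cv2.convertScaleAbs(a,alpha=1.5))
g=Z["side"]["p"][:,:,::-1]
cv2.imwrite("pics/c2.png",cv2.convertScaleAbs(cv2.resize(g[240:345,130:290],(800,525),interpolation=cv2.INTER_CUBIC),alpha=1.5))
cv2.imwrite("pics/c3.png",cv2.convertScaleAbs(cv2.resize(g[105:210,220:380],(800,525),interpolation=cv2.INTER_CUBIC),alpha=1.5))
E
```

```text
pot_s [0.3701 0.2801 0.062 ] top 57 (372, 285) 13.0 0.0701 med [372. 285.  62.] side 152 (362, 268) 35.3 0.0657 med [368. 290.  61.] side1.5px (355, 413)
pot_m [ 0.4645 -0.0856  0.065 ] top 149 (465, -89) 21.1 0.0732 med [464. -89.  65.] side 163 (465, -86) 23.4 0.0687 med [462. -79.  64.] side1.5px (404, 259)
pot_l [ 0.5912 -0.2424  0.068 ] top 289 (597, -248) 30.3 0.0813 med [ 595. -247.   68.] side 226 (600, -244) 35.0 0.073 med [ 593. -237.   68.] side1.5px (380, 203)
b_s [0.4818 0.398  0.07  ] top 45 (486, 410) 12.0 0.0783 med [487. 408.  68.] side 124 (486, 412) 11.5 0.0724 med [484. 414.  69.] side1.5px (237, 441)
b_m [ 0.5078 -0.4076  0.068 ] top 80 (514, -417) 16.4 0.0751 med [ 512. -415.   68.] side 66 (510, -416) 20.1 0.0714 med [ 511. -408.   66.] side1.5px (448, 178)
b_l [ 0.3761 -0.2624  0.066 ] top 129 (374, -271) 28.5 0.0727 med [ 377. -266.   66.] side 116 (376, -263) 20.4 0.0696 med [ 376. -258.   65.] side1.5px (483, 224)
h_s [0.4744 0.1001 0.014 ] top 116 (480, 90) 42.8 0.0213 med [475.  99.  12.] side 190 (474, 103) 28.3 0.0178 med [475. 104.  12.] side1.5px (351
[... 528 characters left out ...]
 371.  61.] side 156 (359, 375) 14.1 0.0642 med [356. 378.  61.] side1.5px (332, 461)
y3 [0.3041 0.2693 0.062 ] top 63 (304, 273) 13.2 0.0679 med [304. 273.  61.] side 140 (318, 261) 33.8 0.0644 med [302. 279.  61.] side1.5px (401, 423)
y4 [0.3485 0.2198 0.062 ] top 59 (348, 222) 12.6 0.0689 med [349. 221.  61.] side 120 (347, 225) 13.5 0.065 med [347. 228.  61.] side1.5px (388, 390)
ball [0.4965 0.2353 0.01  ] top 53 (504, 237) 38.8 0.0208 med [496. 235.  16.] side 89 (497, 238) 13.1 0.0202 med [495. 239.  16.] side1.5px (297, 390)
wh [ 0.4981 -0.2426  0.01  ] top 106 (506, -232) 33.4 0.0212 med [ 499. -242.   14.] side 78 (498, -241) 21.0 0.0193 med [ 498. -238.   13.] side1.5px (421, 238)
```

View pics/c1.png

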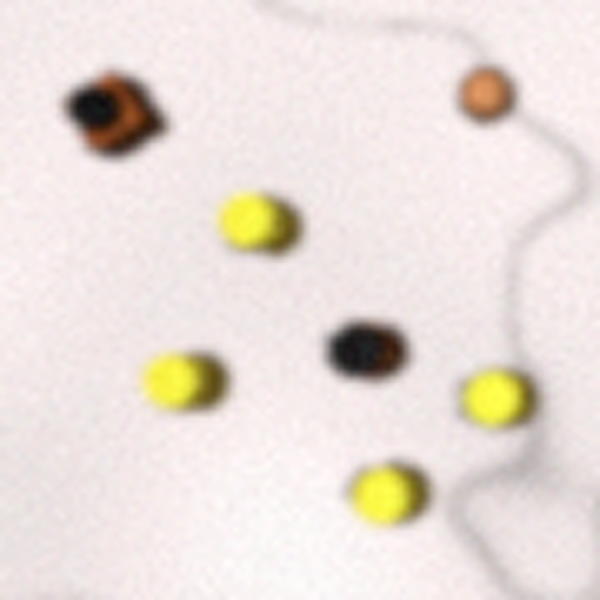

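View pics/c2.png

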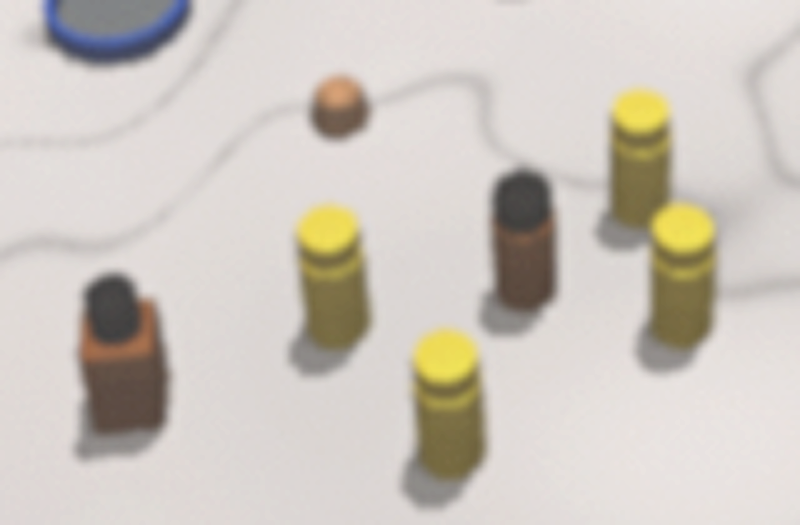

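View pics/c3.png

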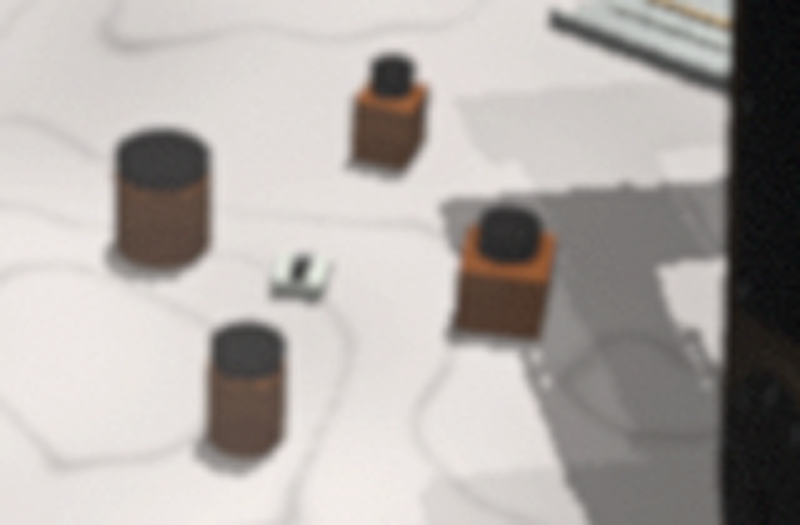

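```bash
python3 - <<'E'
from h import *
Z={n:np.load(f"pics/{n}0.npz") for n in("top","side")}
for n in Z:
    c=cloud(n,Z[n]["d"])
    for x in np.arange(.3,.85,.1):
        print(n,round(x,2),[(y,(np.median(c[m][:,2])*1000).round(1),(c[m][:,2].std()*1000).round(1)) for y in(-.5,-.35,-.15,.05,.17,.45) if (m:=(abs(c[...,0]-x)<.02)&(abs(c[...,1]-y)<.02)&(abs(c[...,2])<.03)).sum()>20])
E
```

```text
top 0.3 [(-0.5, np.float64(0.5), np.float64(2.9)), (-0.35, np.float64(0.4), np.float64(2.9)), (-0.15, np.float64(-0.7), np.float64(2.7)), (0.05, np.float64(-0.1), np.float64(3.1)), (0.17, np.float64(-0.4), np.float64(3.1)), (0.45, np.float64(-0.5), np.float64(3.0))]
top 0.4 [(-0.5, np.float64(0.5), np.float64(3.2)), (-0.35, np.float64(0.6), np.float64(3.3)), (-0.15, np.float64(0.2), np.float64(3.2)), (0.05, np.float64(0.1), np.float64(3.5)), (0.17, np.float64(-0.2), np.float64(2.8)), (0.45, np.float64(-0.8), np.float64(3.1))]
top 0.5 [(-0.5, np.float64(-0.5), np.float64(3.1)), (-0.35, np.float64(0.7), np.float64(3.1)), (-0.15, np.float64(0.2), np.float64(3.2)), (0.05, np.float64(0.4), np.float64(2.9)), (0.17, np.float64(0.0), np.float64(2.9)), (0.45, np.float64(-0.1), np.float64(3.0))]
top 0.6 [(-0.5, np.float64(-0.0), np.float64(3.2)), (-0.35, np.float64(0.6), np.float64(2.9)), (-0.15, np.float64(-0.2), np.float64(3.2)), (0.05, np.float64(-0.7), np.float64(2.8)), (0.17, np.float64(0.5), np.float64(3.0)), (0.45, np.float64(-0.5), np.float64(3.2))]
top 0.7 [(-0.5, np.float64(0.7), np.
[... 1298 characters left out ...]
, (-0.15, np.float64(0.3), np.float64(1.5)), (0.05, np.float64(0.2), np.float64(1.4)), (0.17, np.float64(0.1), np.float64(1.5)), (0.45, np.float64(-0.3), np.float64(1.4))]
side 0.7 [(-0.5, np.float64(0.5), np.float64(1.7)), (-0.35, np.float64(1.0), np.float64(1.7)), (-0.15, np.float64(0.3), np.float64(1.5)), (0.05, np.float64(0.2), np.float64(1.5)), (0.17, np.float64(0.3), np.float64(1.5)), (0.45, np.float64(-0.2), np.float64(1.3))]
side 0.8 [(-0.5, np.float64(0.2), np.float64(1.9)), (-0.35, np.float64(2.4), np.float64(9.1)), (-0.15, np.float64(0.6), np.float64(1.7)), (0.05, np.float64(0.4), np.float64(1.5)), (0.17, np.float64(0.0), np.float64(1.5)), (0.45, np.float64(0.8), np.float64(9.1))]
```

```bash
cat >> h.py <<'E'
from scipy.optimize import minimize
T=np.linspace(0,2*np.pi,48,endpoint=False)
def render(n,x,y,r,z0,z1,box,S=8):
    u0,v0,w=box; pts=[px(n,(x+r*np.cos(t),y+r*np.sin(t),z)) for t in T for z in(z0,z1)]
    p=(np.array(pts)-[u0,v0]+.5)*S-.5
    h=cv2.convexHull(np.round(p*16).astype(np.int32)); im=np.zeros((w*S,w*S),np.float32)
    cv2.fillConvexPoly(im,h,1.,shift=4); im=cv2.resize(im,(w,w),interpolation=cv2.INTER_AREA)
    return cv2.GaussianBlur(im,(0,0),1.0)
def fit(n,pic,kind,x,y,r,z0,z1):
    u,v=px(n,(x,y,(z0+z1)/2)); w=44; box=(int(u)-22,int(v)-22,w)
    c=pic[box[1]:box[1]+w,box[0]:box[0]+w].astype(np.float32)
    if kind=='cap':   # black vs not: red channel: bench bright, brown medium
        s=c[...,0]; 
    else:
        s=c[...,0]-c[...,2]  # blue (fill inner)
    if kind=='cap':
        lo=np.percentile(s[18:26,18:26],20); 
        def cost(q):
            M=render(n,q[0],q[1],r,z0,z1,box); hi=side_hi
            return ((M-m)**2).sum()
        # threshold between black and brown
        m=np.clip((thr-s)/10+.5,0,1)
    else:
        b=(s<-25).astype(np.uint8); cs,_=cv2.findContours(b,cv2.RETR_EXTERNAL,cv2.CHAIN_APPROX_NONE)
        m=np.zeros_like(s); cv2.drawContours(m,[max(cs,key=cv2.contourArea)],-1,1.,-1)
    cost=lambda q:((render(n,q[0],q[1],r,z0,z1,box)-m)**2).sum()
    o=minimize(cost,[x,y],method="Nelder-Mead",options=dict(initial_simplex=[[x,y],[x+.006,y],[x,y+.006]],xatol=1e-4,fatol=1e-3))
    return o.x,o.fun,m.sum(),render(n,*o.x,r,z0,z1,box).sum()
thr=60
E
python3 - <<'E'
import h
from h import *
Z={n:np.load(f"pics/{n}0.npz") for n in("top","side")}
for k,x,y in(("s",.372,.285),("m",.464,-.088),("l",.597,-.246)):
    for n in Z:
        u,v=px(n,(x,y,.055)); c=Z[n]["p"][int(v)-8:int(v)+16:2,int(u)]; print(k,n,c[:,0].tolist())
O=dict(pot_s=(.372,.285,.013,.048,.062,'cap'),pot_m=(.465,-.088,.0215,.051,.065,'cap'),pot_l=(.597,-.247,.03,.054,.068,'cap'),
 b_s=(.486,.410,.011,.05,.07,'cap'),b_m=(.512,-.416,.015,.048,.068,'cap'),b_l=(.376,-.266,.0195,.046,.066,'cap'),
 h_s=(.475,.101,.027,0,.014,'h'),h_m=(.632,.222,.0355,0,.014,'h'),h_l=(.665,-.011,.044,0,.014,'h'))
for th in(35,45):
  h.thr=th
  for k,(x,y,r,a,b,t) in O.items():
    print(th,k,[(n,(q[0]*1000).round(1).tolist(),*np.round(q[1:],1)) for n in Z for q in[fit(n,Z[n]["p"],t,x,y,r,a,b)]])
E
```

```text
s top [160, 159, 94, 20, 18, 19, 90, 159, 164, 164, 161, 163]
s side [146, 127, 76, 48, 48, 50, 47, 44, 61, 78, 65, 63]
m top [144, 40, 34, 31, 31, 35, 35, 42, 127, 168, 165, 166]
m side [147, 93, 45, 47, 46, 47, 44, 63, 66, 66, 66, 63]
l top [61, 27, 28, 24, 25, 32, 32, 31, 33, 44, 60, 145]
l side [109, 44, 40, 43, 44, 40, 44, 62, 65, 64, 60, 60]Traceback (most recent call last):
  File "<stdin>", line 13, in <module>
  File "h.py", line 39, in fit
    o=minimize(cost,[x,y],method="Nelder-Mead",options=dict(initial_simplex=[[x,y],[x+.006,y],[x,y+.006]],xatol=1e-4,fatol=1e-3))
    res = _minimize_neldermead(fun, x0, args, callback, bounds=bounds,
                               **options)
    fsim[j] = func(sim[j])
              ~~~~^^^^^^^^
    fx = function(np.copy(x), *(wrapper_args + args))
  File "h.py", line 38, in <lambda>
    cost=lambda q:((render(n,q[0],q[1],r,z0,z1,box)-m)**2).sum()
                    ~~~~~~^^^^^^^^^^^^^^^^^^^^^^^^^
  File "h.py", line 16, in render
    u0,v0,w=box; pts=[px(n,(x+r*np.cos(t),y+r*np.sin(t),z)) for t in T for z in(z0,z1)]
                      ~~^^^^^^^^^^^^^^^^^^^^^^^^^^^^^^^^^^^
  File "h.py", line 10, in px
    f,cx,cy,V=cam(n); c=V[:3,:3]@np.array(P)+V[:3,3]; return c[0]/c[2]*f+cx,c[1]/c[2]*f+cy
              ~~~^^^
  File "h.py", line 4, in cam
    i=robot.camera_info(n); f=192/np.tan(np.radians(i["vfov"]/2)); return f,i["cx"],i["cy"],np.array(i["view"])
ValueError: time passes only in moves, steps and waits
```

```bash
sed -i 's/^def cam(n):/import functools\n@functools.lru_cache\ndef cam(n):/' h.py; cat > fit.py <<'E'
import sys,h
from h import *
tag=sys.argv[1]
Z={n:np.load(f"pics/{n}{tag}.npz") for n in("top","side")}
O=dict(pot_s=(.372,.285,.014,0,.062,'cap'),pot_m=(.465,-.088,.0225,0,.065,'cap'),pot_l=(.597,-.247,.031,0,.068,'cap'),
 h_s=(.475,.101,.027,0,.014,'h'),h_m=(.632,.222,.0355,0,.014,'h'),h_l=(.665,-.011,.044,0,.014,'h'))
for th in(80,95):
  h.thr=th
  for k,(x,y,r,a,b,t) in O.items():
    print(th,k,[(n,(q[0]*1000).round(1).tolist(),*np.round(q[1:],1).tolist()) for n in Z for q in[fit(n,Z[n]["p"],t,x,y,r,a,b)]])
h.thr=54
for k,x,y,r,a,b in(('s',.372,.285,.013,.048,.062),('m',.465,-.088,.0215,.051,.065),('l',.597,-.247,.03,.054,.068),('bs',.486,.410,.011,.05,.07),('bm',.512,-.416,.015,.048,.068),('bl',.376,-.266,.0195,.046,.066)):
    print('cap',k,[(n,(q[0]*1000).round(1).tolist(),*np.round(q[1:],1).tolist()) for n in Z for q in[fit(n,Z[n]["p"],'cap',x,y,r,a,b)]])
E
python3 fit.py 0
```

```text
80 pot_s [('top', [372.6, 286.7], 23.8, 80.9, 98.7), ('side', [371.8, 289.5], 55.8, 318.5, 373.9)]
80 pot_m [('top', [465.5, -85.5], 16.3, 158.3, 187.5), ('side', [465.5, -84.4], 47.8, 366.6, 436.4)]
80 pot_l [('top', [596.7, -245.1], 25.4, 344.7, 387.4), ('side', [597.0, -244.6], 42.5, 459.9, 540.0)]
80 h_s [('top', [476.5, 102.4], 13.1, 219.0, 224.0), ('side', [478.7, 99.3], 49.0, 255.0, 332.3)]
80 h_m [('top', [633.0, 224.2], 18.2, 366.0, 381.7), ('side', [635.2, 221.6], 71.7, 473.0, 583.1)]
80 h_l [('top', [667.7, -12.2], 21.4, 560.0, 568.7), ('side', [670.4, -15.5], 66.3, 466.0, 569.2)]
95 pot_s [('top', [372.2, 287.1], 39.7, 113.5, 98.7), ('side', [370.7, 291.6], 122.8, 441.5, 375.4)]
95 pot_m [('top', [465.1, -84.7], 12.8, 178.5, 187.4), ('side', [464.6, -82.7], 53.0, 423.5, 437.5)]
95 pot_l [('top', [596.3, -244.2], 20.8, 376.1, 387.9), ('side', [596.1, -241.9], 25.4, 509.2, 541.7)]
95 h_s [('top', [476.5, 102.4], 13.1, 219.0, 224.0), ('side', [478.7, 99.3], 49.0, 255.0, 332.3)]
95 h_m [('top', [633.0, 224.2], 18.2, 366.0, 381.7), ('side', [635.2, 221.6], 71.7, 473.0, 583.1)]
95 h_l [('top', [667.7, -12.2], 21.4, 560.0, 568.7), ('side', [670.4, -15.5], 66.3, 466.0, 569.2)]
cap s [('top', [371.9, 283.2], 8.4, 55.4, 63.6), ('side', [372.3, 288.9], 42.1, 83.9, 152.6)]
cap m [('top', [464.0, -84.9], 13.6, 128.9, 154.1), ('side', [464.6, -84.1], 41.1, 114.8, 180.1)]
cap l [('top', [592.6, -241.6], 22.5, 298.6, 298.5), ('side', [596.6, -244.3], 36.5, 165.6, 230.5)]
cap bs [('top', [487.3, 409.3], 23.5, 49.5, 53.7), ('side', [487.6, 412.5], 43.5, 87.9, 159.2)]
cap bm [('top', [512.3, -415.8], 47.3, 89.4, 90.8), ('side', [512.9, -413.6], 27.1, 67.5, 82.9)]
cap bl [('top', [378.6, -266.7], 41.0, 101.0, 139.0), ('side', [378.5, -266.0], 66.8, 202.3, 152.3)]
```

```bash
cat >> h.py <<'E'
def R(th):
    t=np.radians(th); s,c=np.sin(t),np.cos(t)
    return np.array([[-s,c,0],[c,s,0],[0,0,-1.]])
def st(m=""): print(m,"t",round(robot.read_t(),2),"p",np.round(robot.read_position(),4),"F",np.round(robot.read_force(),2),"g",round(robot.read_grip_width()*88,1))
def best(x,y,th,z):
    c=[]
    for a in(th,th+180,th-180):
        q=robot.ik([x,y,z],R(a))
        if q is not None: c.append((np.abs(np.array(q)-robot.read_qpos()).max(),a))
    return min(c)[1]
def snap(tag,names=("top","side")):
    for n in names:
        p,d=robot.grab_frame(n); np.savez(f"pics/{n}{tag}.npz",p=p,d=d)
        cv2.imwrite(f"pics/{n}{tag}.png",cv2.resize(p[:,:,::-1],None,fx=1.5,fy=1.5,interpolation=cv2.INTER_CUBIC))
GZ=.019  # TCP height when grasping on the bench
def pick(x,y,th,op):
    a=best(x,y,th,.18); robot.goto([x,y,.18],R(a)); robot.move_gripper(op)
    robot.servo_line([x,y,.10],speed=.15); st("above"); return a
E
python3 - <<'E'
from h import *
a=pick(.372,.286,144.5,.55); print(a,np.round(robot.read_qpos(),1)); snap("1")
E
```

```text
above t 4.92 p [0.3723 0.2864 0.1005] F [ 0.25 -0.13  0.1 ] g 48.1
144.5 [ 61.7   8.5 -34.4   0.  -47.1 -97.2]
```

```bash
python3 - <<'E'
import cv2
a=cv2.imread("pics/top1.png");b=cv2.imread("pics/side1.png")
c=cv2.hconcat([cv2.resize(a[250:450,130:330],(400,400)),cv2.resize(b[330:530,240:440],(400,400))])
cv2.imwrite("pics/cr1.png",cv2.convertScaleAbs(c,alpha=1.5))
E
```

```text
(no output)
```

View pics/cr1.png

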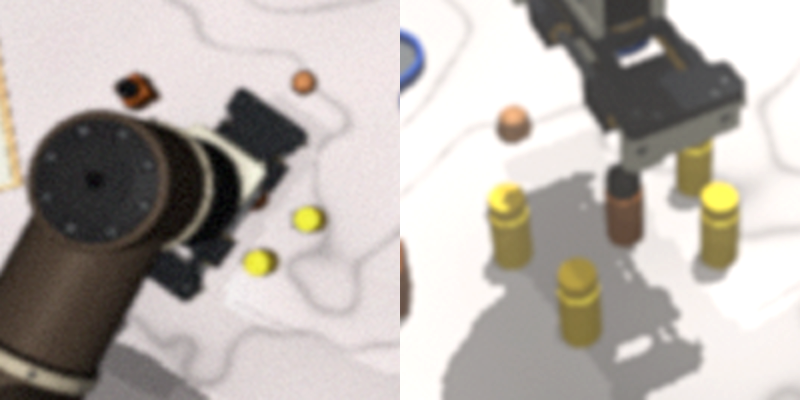

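Candidates for pot_small, in 1.5x top-picture pixels: the amber pot with the wide black cap at (255,349), the yellow look-alikes at (230,320), (213,356), (260,381) and (284,359), the square bottle with the narrow cap at (198,296), and the ball at (281,291). The crop confirms (255,349) as the round black-capped one. After viewing: the gripper is above it, and the jaw axis runs between the yellow ones. Now I descend.

```bash
cat >> h.py <<'E'
def grab(x,y,op=None):
    for z in(.08,.062,.045,.03,GZ):
        robot.servo_line([x,y,z],speed=.08); f=robot.read_force()
        if np.abs(f).max()>4: st("CONTACT"); raise SystemExit
    st("down"); robot.move_gripper(0.0); robot.dwell(.2); st("gripped")
E
python3 - <<'E'
from h import *
grab(.372,.286)
robot.servo_line([.372,.286,GZ+.01],speed=.05); st("up1")
robot.servo_line([.372,.286,.19],speed=.15); st("up2"); snap("2")
E
```

```text
down t 6.77 p [0.3719 0.2858 0.019 ] F [ 0.11 -0.31  0.07] g 48.2
gripped t 7.45 p [0.3721 0.2862 0.0193] F [-1.76  0.79  4.87] g 27.4
up1 t 7.8 p [0.3721 0.2862 0.0294] F [-0.29  1.14 -0.58] g 27.6
up2 t 9.03 p [0.3716 0.2855 0.1891] F [0.6  0.46 0.24] g 27.1
```

View pics/side2.png

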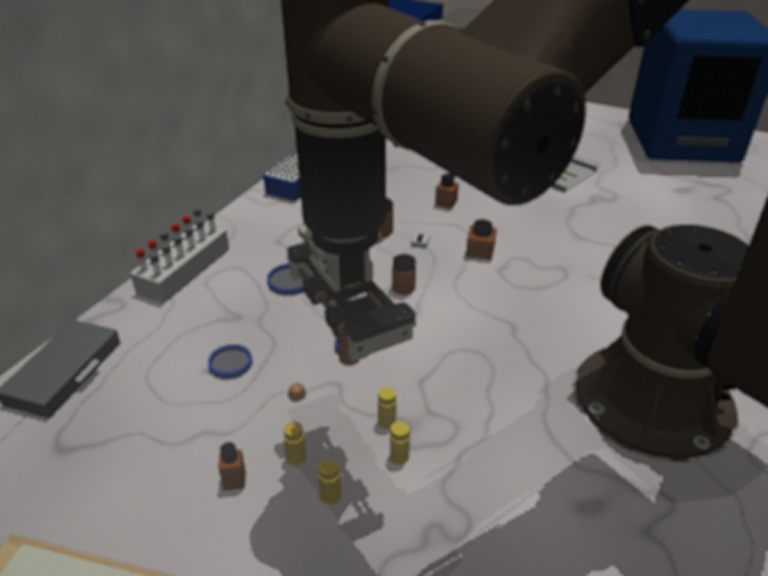

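The side picture shows the small pot held at about (345,355), hanging upright. The four yellow ones are still standing at (388,408), (400,442), (295,442) and (330,480). Next is the small holder.

```bash
cat >> h.py <<'E'
def lower(x,y,op):
    z0=GZ+.004
    robot.servo_line([x,y,z0+.02],speed=.12); robot.servo_line([x,y,z0+.004],speed=.05); robot.dwell(.2)
    f0=robot.read_force()[2]; st("near")
    z=z0+.004
    while z>z0-.002:
        z-=.0005; robot.servo_line([x,y,z],speed=.02); robot.dwell(.05)
        if robot.read_force()[2]-f0>2.0: break
    st("touch z-z0=%.4f"%(z-z0))
def release(x,y,op):
    robot.move_gripper(op); robot.dwell(.2); st("open")
    p=robot.read_position()
    robot.servo_line([x,y,.10],speed=.1); robot.servo_line([x,y,.19],speed=.2)
E
python3 - <<'E'
from h import *
x,y=.4765,.102
a=best(x,y,100,.19); print(a); robot.goto([x,y,.19],R(a)); lower(x,y,.55); snap("3")
E
python3 - <<'E'
import cv2
a=cv2.imread("pics/top3.png");b=cv2.imread("pics/side3.png")
c=cv2.hconcat([cv2.resize(a[200:400,243:443],(400,400)),cv2.resize(b[250:430,260:440],(400,400),interpolation=cv2.INTER_CUBIC)])
cv2.imwrite("pics/cr3.png",cv2.convertScaleAbs(c,alpha=1.6))
E
```

```text
100
near t 12.03 p [0.4767 0.1021 0.0271] F [ 0.21 -0.13 -0.22] g 27.5
touch z-z0=-0.0000 t 14.43 p [0.4766 0.102  0.0232] F [-1.72 -0.19  4.32] g 27.4
```

View pics/cr3.png

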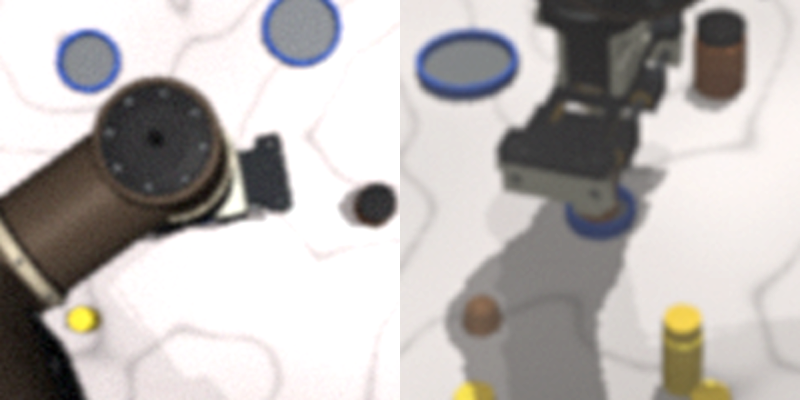

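The crop shows the pot inside the blue ring at crop pixel (600,205), and contact came at exactly the expected height. I release it and go to the medium pot.

```bash
python3 - <<'E'
from h import *
release(.4765,.102,.55)
a=pick(.465,-.085,45,.8); snap("4"); print(a)
grab(.465,-.085)
robot.servo_line([.465,-.085,GZ+.01],speed=.05); st("up1")
robot.servo_line([.465,-.085,.19],speed=.2); st("up2"); snap("5")
a=cv2.imread("pics/top4.png");b=cv2.imread("pics/side5.png");
c=cv2.hconcat([cv2.resize(a[200:400,243:443],(400,400)),cv2.resize(b[190:390,260:460],(400,400),interpolation=cv2.INTER_CUBIC)])
cv2.imwrite("pics/cr5.png",cv2.convertScaleAbs(c,alpha=1.6))
E
```

```text
open t 15.33 p [0.4765 0.102  0.023 ] F [-0.19  0.39 -0.09] g 48.1
above t 18.93 p [ 0.4655 -0.085   0.1005] F [-0.14 -0.58  0.52] g 70.5
45
down t 20.78 p [ 0.4648 -0.0851  0.019 ] F [-0.56 -0.48  0.44] g 70.2
gripped t 21.52 p [ 0.4651 -0.085   0.0192] F [-1.76  0.79  5.61] g 44.8
up1 t 21.88 p [ 0.4653 -0.0849  0.0293] F [-0.48 -0.5  -1.67] g 44.8
up2 t 22.83 p [ 0.4641 -0.085   0.1888] F [-0.02 -0.24 -1.5 ] g 44.6
```

View pics/cr5.png

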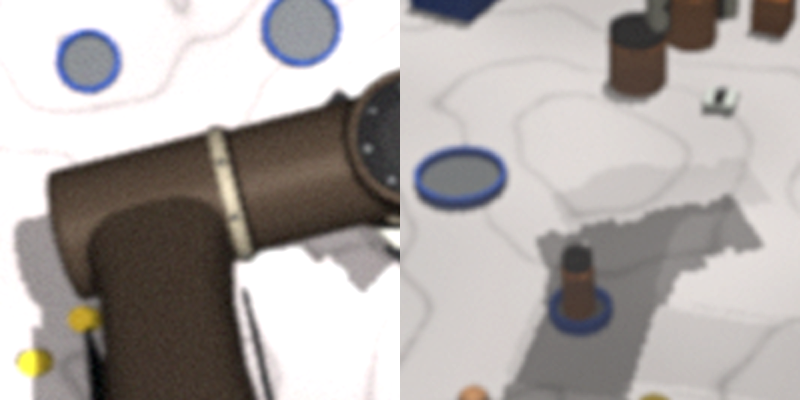

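The small pot stands upright in its ring (crop 578,285) and the medium pot is in the jaws (690,25). Next is the medium holder.

```bash
python3 - <<'E'
from h import *
x,y=.633,.2235
a=best(x,y,75,.19); print(a); robot.goto([x,y,.19],R(a)); lower(x,y,.8); snap("6")
a=cv2.imread("pics/top6.png");b=cv2.imread("pics/side6.png");
c=cv2.hconcat([cv2.resize(a[150:350,187:387],(400,400)),cv2.resize(b[250:450,130:330],(400,400),interpolation=cv2.INTER_CUBIC)])
cv2.imwrite("pics/cr6.png",cv2.convertScaleAbs(c,alpha=1.6))
E
```

```text
75
near t 26.3 p [0.6332 0.2236 0.0272] F [ 0.42  0.28 -0.97] g 44.7
touch z-z0=-0.0000 t 28.7 p [0.6331 0.2235 0.0233] F [-0.59  0.1   2.34] g 44.5
```

View pics/cr6.png

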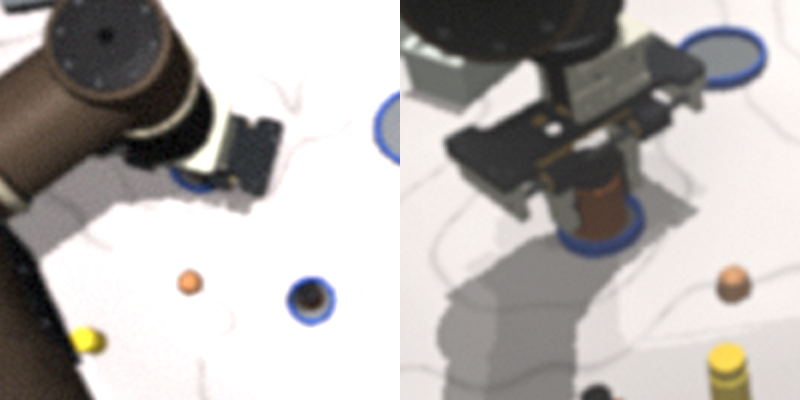

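The medium pot is inside its ring (crop 600,215), touching at the expected height. I release it and pick the large pot.

```bash
python3 - <<'E'
from h import *
release(.633,.2235,.8)
x,y=.5965,-.2445
a=pick(x,y,60,1.0); print(a); snap("7")
a=cv2.imread("pics/top7.png");b=cv2.imread("pics/side7.png");
c=cv2.hconcat([cv2.resize(a[150:350,187:387],(400,400)),cv2.resize(b[130:330,280:480],(400,400),interpolation=cv2.INTER_CUBIC)])
cv2.imwrite("pics/cr7.png",cv2.convertScaleAbs(c,alpha=1.6))
E
```

```text
open t 29.68 p [0.633  0.2235 0.023 ] F [-0.51 -0.27 -0.33] g 70.7
above t 34.16 p [ 0.5971 -0.2447  0.1007] F [ 0.65 -0.43  0.09] g 87.6
60
```

View pics/cr7.png

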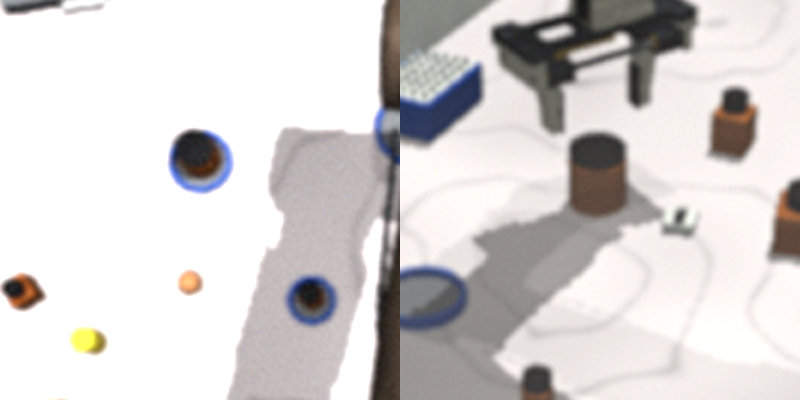

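Both placed pots stand inside their rings in the crop: medium at (198,155), small at (311,297). The fingertips at (553,128) and (640,103) straddle the large pot at (597,150) evenly.

```bash
python3 - <<'E'
from h import *
x,y=.5965,-.2445
grab(x,y)
robot.servo_line([x,y,GZ+.01],speed=.05); st("up1")
robot.servo_line([x,y,.19],speed=.2); st("up2")
x,y=.668,-.0125
a=best(x,y,80,.19); print(a); robot.goto([x,y,.19],R(a)); lower(x,y,1.); snap("8")
a=cv2.imread("pics/top8.png");b=cv2.imread("pics/side8.png");
c=cv2.hconcat([cv2.resize(a[110:310,297:497],(400,400)),cv2.resize(b[150:350,190:390],(400,400),interpolation=cv2.INTER_CUBIC)])
cv2.imwrite("pics/cr8.png",cv2.convertScaleAbs(c,alpha=1.6))
E
```

```text
down t 36.01 p [ 0.596  -0.2445  0.0184] F [ 0.16 -0.12  0.52] g 88.0
gripped t 36.76 p [ 0.5965 -0.2446  0.0192] F [-1.5  -0.69  3.65] g 61.8
up1 t 37.11 p [ 0.5968 -0.2445  0.0294] F [-0.31  0.08 -1.79] g 62.1
up2 t 38.07 p [ 0.5956 -0.2442  0.1885] F [-0.14 -0.34 -2.02] g 62.0
80
near t 41.07 p [ 0.6682 -0.0125  0.0272] F [ 0.36 -0.29 -0.87] g 62.0
touch z-z0=-0.0000 t 43.47 p [ 0.6681 -0.0125  0.0233] F [-0.83  0.18  2.67] g 61.7
```

View pics/cr8.png

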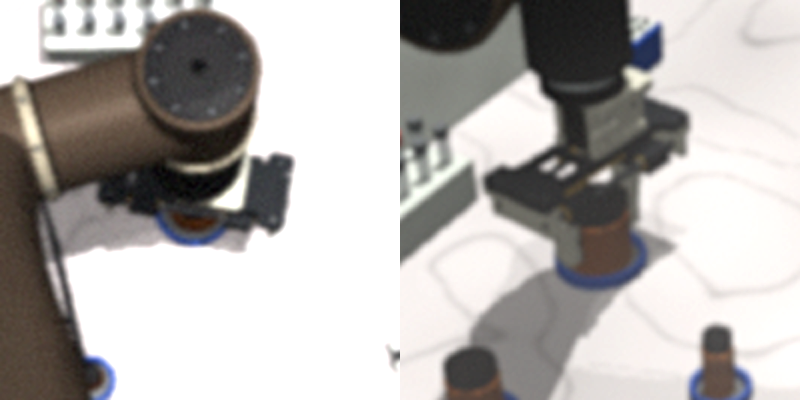

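The large pot is in its ring (crop 602,240) and has touched at the expected height. I release it, move clear and look at everything.

```bash
python3 - <<'E'
from h import *
release(.668,-.0125,1.0)
robot.goto([.212,-.64,.226],R(108.3)); st(); snap("9")
h={'s':(.4765,.102,.014,.062),'m':(.633,.2235,.0225,.065),'l':(.668,-.0125,.031,.068)}
import h as H
d=np.load("pics/top9.npz");e=np.load("pics/side9.npz")
for k,(x,y,r,H_) in h.items():
    for n,q in(("top",d),("side",e)):
        c=cloud(n,q["d"]); m=(np.hypot(c[...,0]-x,c[...,1]-y)<.045)&(c[...,2]>.055)&(c[...,2]<.1)
        H.thr=58; cz=fit(n,q["p"],'cap',x,y,r-.001,H_-.01,H_+.004)
        print(k,n,"top z",np.median(c[m][:,2]).round(4),"cap centre",(cz[0]*1000).round(1))
a=cv2.imread("pics/top9.png");b=cv2.imread("pics/side9.png");
c=cv2.hconcat([cv2.resize(a[170:370,230:430],(400,400)),cv2.resize(b[210:410,190:390],(400,400),interpolation=cv2.INTER_CUBIC)])
cv2.imwrite("pics/cr9.png",cv2.convertScaleAbs(c,alpha=1.6))
E
```

```text
open t 44.44 p [ 0.668  -0.0125  0.023 ] F [-0.16  0.23 -0.32] g 87.7
 t 48.7 p [ 0.2127 -0.6398  0.226 ] F [-0.2   0.06 -0.01] g 87.7
s top top z 0.0663 cap centre [477.2 102.4]
s side top z 0.0649 cap centre [478.  104.3]
m top top z 0.0689 cap centre [626.7 219. ]
m side top z 0.0683 cap centre [631.5 226.5]
l top top z 0.0719 cap centre [660.7  -9.8]
l side top z 0.0711 cap centre [666.6  -8.4]
```

View pics/cr9.png

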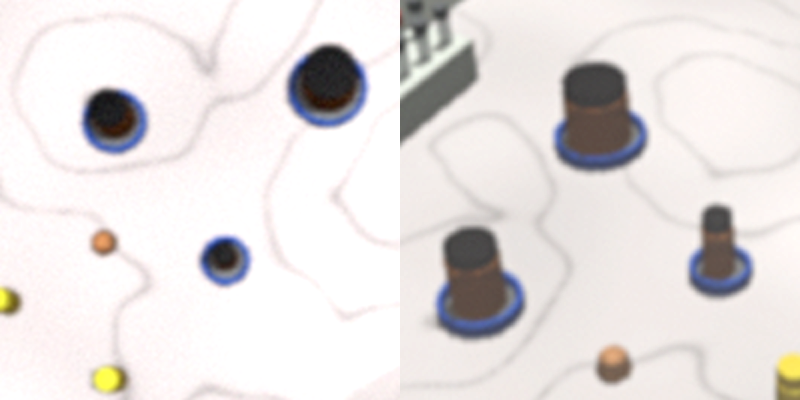

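View pics/side9.png

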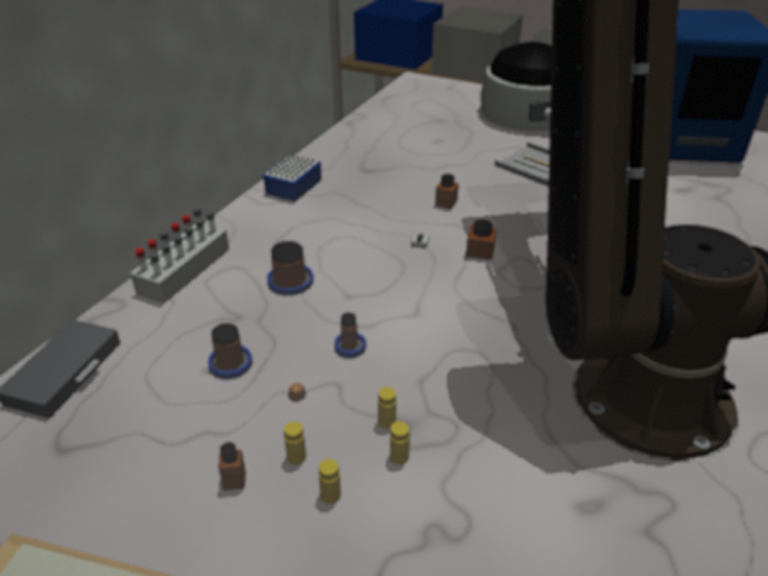

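All three pots stand in their own rings, and the bottles and yellow ones are where they were. The top heights of 66, 69 and 72 mm match pot height plus the 4 mm floor.

```bash
python3 -c "
from rig import robot
robot.job_done(); print(robot.read_t())"
```

```text
the job is handed in; nothing more can be done
the job is handed in; nothing more can be done
```

All three pots are standing upright in the holders of their own size. I placed them in the order small, medium, large, and handed the job in after about 49 s of robot time. Each was lowered until it touched the pad at the expected height (2.3 to 4.3 N on the tool at contact), then released.

**Seating:** With the arm withdrawn, the pot tops measured 66, 69 and 72 mm in the top view and 65, 68 and 71 mm in the side view. Expected was 66, 69 and 72 mm. Both pictures show each pot inside its ring.

**Bottles and look-alikes:** In the last side picture the square bottles, the four yellow look-alikes and the other objects are at the same pixels as at the start.

**Disagreement:** The cap centres found from the two cameras after placing differed by 2 mm for the small pot and 6 to 9 mm for the other two. I put this down to the dark brown body biasing the top-view fit. I did not measure the exact centring further.

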